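Rinsed bottle onto the drying peg

TASK

The narrow-necked bottle lying in the cradle has been rinsed: turn it upside down and slide its neck over the tall slim peg of the white drying rack, lowering it gently until its mouth rests on the rack, then let go. Do not drop it, and leave the wide-mouthed jar lying in its trough of the cradle.

Things in the scene. Friction and masses are not known exactly. Their poses are not given: they have to be found in the camera images.
- bottle: Narrow-necked amber glass bottle, 140 mm long, 0.18 kg, empty. Body 56 mm in diameter for 75 mm from its closed end, conical shoulder to 100 mm, then straight neck: outside 32 mm, bore 24 mm. Origin: centre of the closed end; z runs along it to the mouth. It lies level in a cradle, axis 110 mm above the bench, mouth pointing away from the robot. Good grip: across the body, 30 mm from the closed end.
- bottle_mouth (a point): Centre of the bottle's open mouth, on its axis, 140 mm from the closed end. The cradle is fixed: a 12 mm base plate with two V-troughs; each trough lies under its vessel, 50 mm wide and over 20 mm below its axis, so fingers pass down both sides of the body.
- peg: Tall slim dark steel peg, upright, 12 mm in diameter, 60 mm tall, round tip. Origin: centre of its foot, on the rack's top face; z up. The rack is a fixed white board, 120 x 300 mm, 14 mm thick; this peg is on one of three places 95 mm apart, short fat stubs (36 mm wide, 32 mm tall) on the others. Seated, the bottle stands mouth down on the board around the peg.
- jar: Bystander: wide-mouthed amber glass jar without a neck, 105 mm long, 56 mm in diameter, lying in the cradle's other trough parallel to the bottle, axes 130 mm apart, axis 110 mm above the bench. Origin: centre of its closed end; z along it to the mouth. Leave it alone.
Things that resemble listed ones, but are neither listed nor needed, are in the scene too. What is shaped like the bottle but turquoise or yellow is not meant.

How it is judged (in metres and radians):
At the end, for the whole second after the job is handed in: The bottle is mouth down on the tall slim peg: within 20 degrees of upside down, the centre of its mouth within 15 mm sideways of the peg's axis and less than 12 mm above the rack's top face, at rest (below 30 mm/s) and released; the jar is within 30 mm of where it lay (angle between bottle's own z axis and vertical above 2.79 rad and horizontal distance between bottle_mouth and peg below 0.015 m and z of bottle_mouth in the frame of peg below 0.012 m and linear speed of bottle below 0.03 m/s and distance of jar from where it was at the start of the episode below 0.03 m); the robot touches nothing.
It fails at once if the bottle is dropped: it falls free of the fingers faster than 0.7 m/s (a fall of about 25 mm) (contact force between bottle and the fingers below 0.05 N and linear speed of bottle above 0.7 m/s).
It fails at once if the jar is moved more than 30 mm (distance of jar from where it was at the start of the episode above 0.03 m).
It also fails if it takes over 38 s, if anything falls off the work surface, if the arm or the gripper's body presses on something with over 40 N, if the wrist force passes 120 N, or if a joint passes its speed limit or range.

ROBOT

A 6-joint arm with a two-finger parallel gripper is mounted at the origin on the work surface. World frame = base frame: x ahead of the robot, y to its left, z up, the work surface at z = 0. Lengths are in m, angles in degrees, forces in N, time in s.
With the tool pointing down it reaches from about 0.4 to 0.825 m from the base axis. Payload 7 kg.
Tool frame: the origin (TCP) lies midway between the tips of the shut fingers; the grasp point (between the pads) lies r.grasp_offset behind it (r.grasp_offset is the distance from the TCP to the grasp point, in m); z points along the fingers, y is the direction in which the jaws open and shut (so a half turn about z gives the same grasp; the last joint's range is limited). The gripper opens to 88 mm and grips with 3 to 60 N. Pads are 19 mm wide; open, the fingers measure 130 mm over their backs; the gripper's body (78 mm by 193 mm) begins 47 mm behind the grasp point.
Start: joints at [83.142, 20.546, 0.682, 0, -70.136, -16.507], TCP at [0.268, 0.62, 0.227] pointing down, gripper open.
Joint ranges: [-176.03, 176.03], [-82.01, 121.73], [-58.28, 71.71], [-173.87, 95.51], [-174.79, -0.11], [-173.66, 173.66]. Speed limits (degrees/s): [136.94, 136.94, 172.46, 180, 180, 180].

INTERFACE

Orientations are given as [roll, pitch, yaw] about the fixed x, y, z axes, in that order (R = Rz(yaw) Ry(pitch) Rx(roll)).
In Python, from plant import status, imaging, r gives the robot as it stands.
- The arm moves only by the tool apply_moves, never from a script. Its argument "moves" is a list of rows, each a list of 6 numbers: the shift along the tool's x, y, z in units of 200 mm (1.0 is 200 mm), then the turn, a rotation vector about the tool's x, y, z in units of 90 degrees (1.0 is 90 degrees). In form: [[tx, ty, tz, rx, ry, rz], ...]. A call has 1 to 12 rows; each row is the pose to reach, as a shift and turn from the pose measured when the call began, along the tool's axes at that moment; what a row does not reach only later rows make up. A row lasts 1/8 s, in which the tool goes at most 62.5 mm and 10.7 degrees, less where a joint would pass 70% of its speed; a pose out of reach is approached as far as the arm can. A call with a number of a shift or a turn outside -1 to 1 is refused whole. A call with a gripper value outside its range is refused whole. "hand" is the closure, from -1 (fully open) to 1 (shut), set as the call begins (left out, the last holds). The fingers move at their own pace and stop on an object; "grip_force" is the grip in N (left out, the last holds). Time passes only in rows, so rows that repeat a pose let the fingers close. It gives the time, the measured TCP pose, the force and the opening at its end, in the units of the state.
- status.get_state(): the state, without advancing time (a new reading comes with each control period).
- imaging.capture(name): name is "side" or "top"; returns (picture, depth): 400x640x3 uint8, blue, green, red; 400x640 float32, m along the optical axis (not along the pixel's ray), 0 where there is no reading.
- imaging.camera_info(name): a dict with "fx", "fy", "cx", "cy" (pixels), "T" (4x4, takes a point from camera to world coordinates). Camera axes: x right, y up, looking along -z (the intrinsics and any distortion apply to the point x, -y, -z); pixel columns grow to the right and rows downward; lengths in m; the calibration is good to about 2 mm. A picture is of the moment at which its call begins. camera_info takes no time and is no camera call.
- r.close_job(): hands the job in, once; it reports no verdict.
The state is a dict: "time_s": time; "joints": joint angles; "qd": joint speeds; "joint_torque": joint torques, N m; "tcp_pos": TCP position; "eef_rot": TCP orientation; "contact_force": force on the tool from outside, world axes, zero at the start; "moment": the same for the moment, N m; "gripper_width": finger opening in m.
Only numpy, scipy, OpenCV 4.12 (cv2) and the standard library are available. Lean on these libraries where they do the work, as an engineer would, in place of code of your own. Each camera call takes 0.05 s, during which the arm holds its last target.

## Working session

There is one attempt and no reset: what is moved stays moved. The work goes in short steps, Python scripts to look and compute and a tool call to move; the robot and the scene stay as the last step left them, time stands still between calls to the robot, and variables do not carry over. Pictures are saved under pics/ and viewed, and the job is handed in when it is done.

Besides the shell and the picture viewer there is one more tool, called after "Request:" as name(argument=value, ...), one argument or row to a line, values as JSON. apply_moves: Moves the arm, as the interface text tells. Its arguments: {"type":"object","properties":{"moves":{"type":"array","items":{"type":"array","items":{"type":"number"}}},"hand":{"type":"number"},"grip_force":{"type":"number"}},"required":["moves"]}

```bash
mkdir -p pics; ls; cat > h.py <<'E'
import numpy as np,cv2
from plant import status, imaging, r
def shot(n,tag):
    p,d=imaging.capture(n); cv2.imwrite(f'pics/{tag}.png',p); np.savez(f'pics/{tag}.npz',p=p,d=d); return p,d
def pts(n,d):
    c=imaging.camera_info(n); v,u=np.mgrid[0:d.shape[0],0:d.shape[1]]
    P=np.stack([(u-c['cx'])/c['fx']*d,-(v-c['cy'])/c['fy']*d,-d,np.ones_like(d)],-1)
    return (P@np.array(c['T']).T)[...,:3]
E
python3 - <<'E'
from h import *
for n in('side','top'): shot(n,n+'0'); c=imaging.camera_info(n); print({k:(np.round(v,3).tolist()) if k!='name' else v for k,v in c.items() if not isinstance(v,str)})
print(status.get_state(), r.grasp_offset)
E
```

```text
pics
{'fx': 473.012, 'fy': 473.012, 'cx': 319.188, 'cy': 200.066, 'T': [[-0.804, 0.452, -0.386, 0.175], [-0.594, -0.607, 0.527, 0.434], [0.004, 0.653, 0.757, 0.841], [0.0, 0.0, 0.0, 1.0]]}
{'fx': 453.786, 'fy': 453.786, 'cx': 318.564, 'cy': 198.109, 'T': [[-0.027, 0.996, -0.079, 0.489], [-0.999, -0.029, -0.018, -0.105], [-0.02, 0.079, 0.997, 1.294], [0.0, 0.0, 0.0, 1.0]]}
{'time_s': 0.1, 'joints': array([ 8.31412861e+01,  2.05882296e+01,  6.38595706e-01, -1.68788570e-02,
       -7.01368613e+01, -1.65074908e+01]), 'qd': array([-0.10918755, -0.10004868,  0.04572293,  0.08733329, -0.1056664 ,
        0.00863099]), 'joint_torque': array([-3.65110136e-04, -5.84164202e+01,  2.93751383e+01,  7.01557830e+00,
        1.02283160e-02, -4.88331773e-05]), 'tcp_pos': array([0.2675584 , 0.61922214, 0.2257057 ]), 'eef_rot': array([ 1.79912561e+02, -9.36495648e-03, -2.33719446e+01]), 'contact_force': array([-1.31358886,  0.14751119,  0.47186252]), 'moment': array([-0.04905777, -0.01483882, -0.0023449 ]), 'gripper_width': 0.08742835458790794} 0.0188
```

View pics/side0.png

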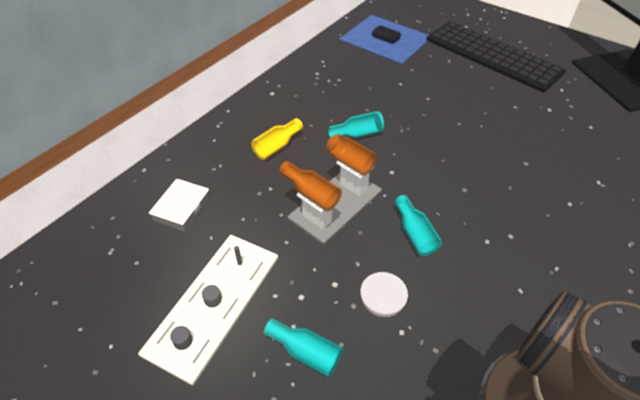

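View pics/top0.png

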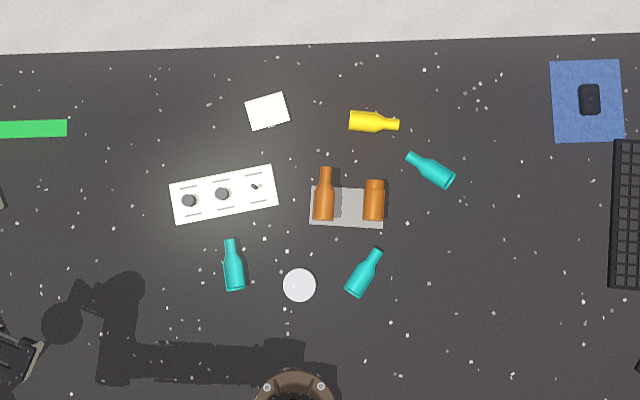

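The side view shows two amber vessels: a necked bottle at (312,186) and a neckless jar at (352,154). In the top view they are at (325,195) and (373,200). The bottle-shaped things in turquoise and yellow are decoys. The rack's slim peg is at side (238,255) and top (256,186), and its stubs are at top (189,200) and (222,193). The amber necked bottle and the slim peg fit the description, so I'll confirm them in one crop and measure.

```bash
python3 - <<'E'
from h import *
print(imaging.camera_info('top').keys())
out=[]
for n,(x0,y0,x1,y1) in (('side',(210,130,390,275)),('top',(220,120,400,265))):
    z=np.load(f'pics/{n}0.npz'); p,d=z['p'],z['d']; P=pts(n,d)
    out.append(cv2.resize(p[y0:y1,x0:x1],(395,320),interpolation=cv2.INTER_CUBIC))
    hsv=cv2.cvtColor(p,cv2.COLOR_BGR2HSV)
    m=((hsv[...,0]<16)&(hsv[...,1]>170)&(hsv[...,2]>80)).astype(np.uint8)
    k,l,s,c=cv2.connectedComponentsWithStats(m)
    for i in range(1,k):
        if 300<s[i,4]<5000:
            q=P[(l==i)&(d>0)]; q=q[q[:,2]>.08]
            if len(q)<50: continue
            xy=q[:,:2]; mu=xy.mean(0); a=np.linalg.svd(xy-mu,full_matrices=False)[2][0]
            if a[0]<0:a=-a
            t=(xy-mu)@a; w=(xy-mu)@np.array([-a[1],a[0]])
            print(n,s[i],c[i].round(1),'ang',np.degrees(np.arctan2(a[1],a[0])).round(2),'mu',mu.round(4),'ends',np.percentile(t,[0,1,99,100]).round(4),'ztop',np.percentile(q[:,2],[50,95,99]).round(4))
            for lo in np.arange(-.07,.08,.015):
                b=(t>=lo)&(t<lo+.015)
                if b.sum()>8: print('   t',round(lo,3),'w',w[b].min().round(4),w[b].max().round(4),'zmax',q[b,2].max().round(4))
cv2.imwrite('pics/crop0.png',np.hstack(out))
E
```

```text
dict_keys(['fx', 'fy', 'cx', 'cy', 'T'])
side [ 327  136   49   38 1076] [351.2 153.3] ang -0.65 mu [ 0.5635 -0.2135] ends [-0.045  -0.0444  0.0603  0.0627] ztop [0.1292 0.138  0.1394]
   t -0.055 w -0.0309 0.0196 zmax 0.1394
   t -0.04 w -0.026 0.0198 zmax 0.1397
   t -0.025 w -0.0263 0.0189 zmax 0.1397
   t -0.01 w -0.0282 0.0174 zmax 0.1396
   t 0.005 w -0.034 0.0152 zmax 0.1401
   t 0.02 w -0.0367 0.0145 zmax 0.1399
   t 0.035 w -0.0303 0.0138 zmax 0.1382
   t 0.05 w -0.0172 0.0105 zmax 0.1339
side [ 280  162   60   48 1306] [311.7 185.2] ang -5.95 mu [ 0.5761 -0.0867] ends [-0.0526 -0.0516  0.0861  0.0897] ztop [0.1274 0.1378 0.1393]
   t -0.055 w -0.0303 0.0188 zmax 0.1396
   t -0.04 w -0.0249 0.0193 zmax 0.1409
   t -0.025 w -0.0277 0.0188 zmax 0.1388
   t -0.01 w -0.0286 0.0187 zmax 0.1399
   t 0.005 w -0.0287 0.0193 zmax 0.141
   t 0.02 w -0.0264 0.0195 zmax 0.1397
   t 0.035 w -0.0207 0.0113 zmax 0.1325
   t 0.05 w -0.0188 0.0078 zmax 0.1276
   t 0.065 w -0.0211 0.0075 zmax 0.1283
   t 0.08 w -0.0153 0.0069 zmax 0.1276
```

View pics/crop0.png

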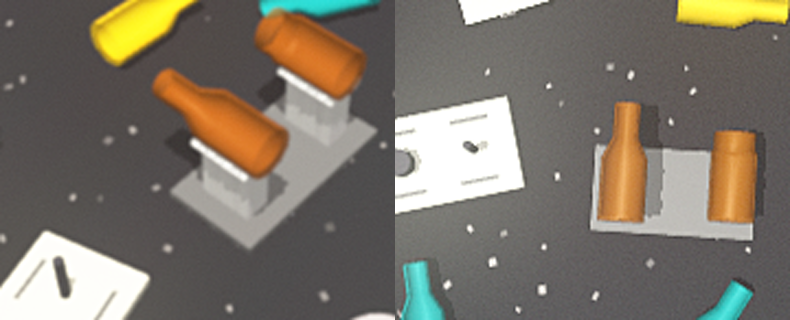

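The crop confirms the amber necked bottle (left vessel in the cradle) and the slim peg with its narrow shadow. The top mask came back empty, so I'll fix that and measure the rack and peg.

```bash
python3 - <<'E'
from h import *
z=np.load('pics/top0.npz'); p,d=z['p'],z['d']; P=pts('top',d)
hsv=cv2.cvtColor(p,cv2.COLOR_BGR2HSV)
print(hsv[200,325],hsv[200,373],d[200,325],d[200,373],P[200,325],(d>0).mean(), P[190,230],P[300,400])
def ray(n,u,v,z):
    c=imaging.camera_info(n);T=np.array(c['T']); e=T[:3,:3]@np.array([(u-c['cx'])/c['fx'],-(v-c['cy'])/c['fy'],-1]); o=T[:3,3]
    return o+e*(z-o[2])/e[2]
m=((hsv[...,0]<16)&(hsv[...,1]>130)&(hsv[...,2]>80)).astype(np.uint8)
k,l,s,c=cv2.connectedComponentsWithStats(m)
for i in range(1,k):
    if s[i,4]>300:
        print(s[i],c[i])
        v,u=np.nonzero(l==i)
        q=np.array([ray('top',a,b,.11) for a,b in zip(u,v)])
        for lo in np.arange(q[:,0].min(),q[:,0].max(),.012):
            b=(q[:,0]>=lo)&(q[:,0]<lo+.012)
            print('  x',lo.round(4),'y',q[b,1].min().round(4),q[b,1].max().round(4),'mid',((q[b,1].min()+q[b,1].max())/2).round(4))
        print(' xmax',q[:,0].max())
# rack
for n,box in (('top',(160,155,290,235)),('side',(130,225,290,390))):
    z=np.load(f'pics/{n}0.npz'); p,d=z['p'],z['d']; P=pts(n,d)
    g=p.min(2); w=np.zeros(g.shape,np.uint8); x0,y0,x1,y1=box
    w[y0:y1,x0:x1]=(g[y0:y1,x0:x1]>170)
    cn=max(cv2.findContours(w,cv2.RETR_EXTERNAL,cv2.CHAIN_APPROX_NONE)[0],key=cv2.contourArea)
    R=cv2.minAreaRect(np.array([ray(n,*q[0],.014)[:2]*1000 for q in cn],np.float32)); print(n,'rack mm',R)
    f=np.zeros_like(w); cv2.drawContours(f,[cn],-1,1,-1)
    dk=((f==1)&(p.max(2)<110)).astype(np.uint8)
    k,l,s,c=cv2.connectedComponentsWithStats(dk)
    for i in range(1,k):
        if s[i,4]>15:
            q=P[(l==i)&(d>0)]
            print(n,s[i],c[i].round(1),'base',ray(n,*c[i],.014)[:2].round(4),'depthz',np.percentile(q[:,2],[10,50,90,100]).round(4) if len(q) else 0)
    t=cv2.resize(p[y0:y1,x0:x1],None,fx=4,fy=4,interpolation=cv2.INTER_CUBIC); cv2.imwrite(f'pics/rack_{n}.png',t[:600,:800])
E
```

```text
[ 16 158 228] [ 16 150 233] 1.1617125 1.1522754 [ 0.57606881 -0.10082728  0.13511522] 0.99583984375 [0.62156479 0.16924556 0.01222778] [ 2.99417221e-01 -3.02346056e-01  1.08987642e-04]
[312 166  23  54 683] [323.72620791 195.477306  ]
  x 0.5278 y -0.1179 -0.0655 mid -0.0917
  x 0.5398 y -0.1209 -0.0684 mid -0.0946
  x 0.5518 y -0.1212 -0.0687 mid -0.0949
  x 0.5638 y -0.1216 -0.069 mid -0.0953
  x 0.5758 y -0.1246 -0.0719 mid -0.0982
  x 0.5878 y -0.1249 -0.0722 mid -0.0986
  x 0.5998 y -0.1225 -0.0726 mid -0.0975
  x 0.6118 y -0.1201 -0.0807 mid -0.1004
  x 0.6238 y -0.1155 -0.0863 mid -0.1009
  x 0.6358 y -0.1158 -0.0893 mid -0.1025
  x 0.6478 y -0.1188 -0.0896 mid -0.1042
  x 0.6598 y -0.119 -0.0899 mid -0.1044
 xmax 0.6677736187362713
[363 179  22  42 525] [373.73142857 199.96952381]
  x 0.5215 y -0.2504 -0.1982 mid -0.2243
  x 0.5335 y -0.2509 -0.1986 mid -0.2247
  x 0.5455 y -0.2513 -0.1989 mid -0.2251
  x 0.5575 y -0.2544 -0.1994 mid -0.2269
  x 0.5695 y -0.2549 -0.1997 mid -0.2273
  x 0.5815 y -0.2553 -0.2028 mid -0.229
  x 0.5935 y -0.2557 -0.2033 mid -0.2295
  x 0.6055 y -0.2536 -0.2036 mid -0.2286
  x 0.6175 y -0.2539 -0.2067 mid -0.2303
  x 0.6295 y -0.2254 -0.2175 mid -0.2214
 xmax 0.6297928091693359
top rack mm ((610.4872436523438, 188.6517791748047), (121.11127471923828, 298.42724609375), 9.849291801452637)
top [191 196   5  10  23] [193.7 200.8] base [0.5935 0.273 ] depthz [0.0243 0.0359 0.0421 0.0431]
side rack mm ((608.63818359375, 190.1347198486328), (121.44983673095703, 300.7899475097656), 9.868034362792969)
side [235 248   7  16  57] [237.9 255.7] base [0.6414 0.084 ] depthz [0.0287 0.0499 0.07   0.0732]
side [204 293  17  14 104] [213.3 301.1] base [0.6074 0.1907] depthz [0.0268 0.0364 0.0445 0.0474]
side [173 333  19  16 125] [183.9 342.8] base [0.59   0.2837] depthz [0.0273 0.0365 0.0449 0.0483]
```

```bash
python3 - <<'E'
import cv2,numpy as np
a=cv2.imread('pics/top0.png')[165:210,230:285]; b=cv2.imread('pics/side0.png')[235:280,215:270]
cv2.imwrite('pics/peg.png',np.hstack([cv2.resize(x,(396,324),interpolation=cv2.INTER_NEAREST) for x in(a,b)]))
E
```

```text
(no output)
```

View pics/peg.png

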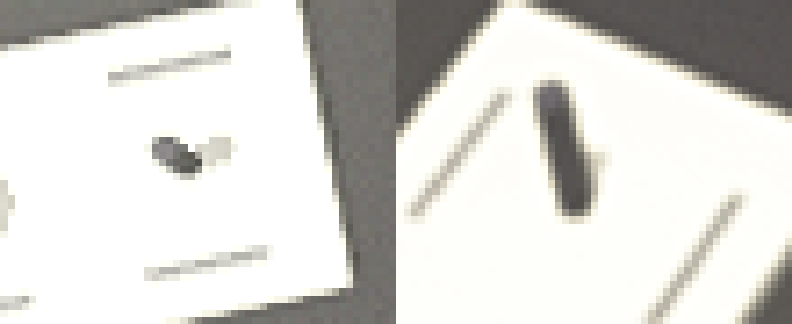

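```bash
cat >> h.py <<'E'
def cam_ray(n,u,v):
    c=imaging.camera_info(n);T=np.array(c['T']); e=T[:3,:3]@np.array([(u-c['cx'])/c['fx'],-(v-c['cy'])/c['fy'],-1]); return T[:3,3],e
def ray(n,u,v,z):
    o,e=cam_ray(n,u,v); return o+e*(z-o[2])/e[2]
E
python3 - <<'E'
from h import *
p=cv2.imread('pics/top0.png'); hsv=cv2.cvtColor(p,cv2.COLOR_BGR2HSV)
m=((hsv[...,0]<20)&(hsv[...,1]>120)&(hsv[...,2]>70)).astype(np.uint8)
k,l,s,c=cv2.connectedComponentsWithStats(m)
for i in range(1,k):
    if s[i,4]>300:
        M=[]
        for v in range(s[i,1]+1,s[i,1]+s[i,3]-2):
            u=np.nonzero(l[v]==i)[0]; M.append(ray('top',(u.min()+u.max())/2,v,.11)[:2])
        M=np.array(M); f=np.polyfit(M[:,0],M[:,1],1); print('axis ang',np.degrees(np.arctan(f[0])),'y at x=.557',np.polyval(f,.557))
g=p.min(2); w=((g>110)&(g<200)).astype(np.uint8)
w[:180]=0;w[235:]=0;w[:,:305]=0;w[:,390:]=0
w|=m*0
cn=max(cv2.findContours(w,cv2.RETR_EXTERNAL,cv2.CHAIN_APPROX_NONE)[0],key=cv2.contourArea)
print('cradle plate',cv2.minAreaRect(np.array([ray('top',*q[0],.012)[:2]*1000 for q in cn],np.float32)))
for n,t,f in (('top',(252.6,185.4),(256.2,187.7)),('side',(236.4,248),(239.7,263))):
    print(n,'tip',ray(n,*t,.072)[:2].round(4),'foot',ray(n,*f,.016)[:2].round(4))
E
```

```text
axis ang -5.100132468577652 y at x=.557 -0.09496646400736264
axis ang -4.494582058975918 y at x=.557 -0.22606050945542916
cradle plate ((564.6226806640625, -160.2454833984375), (207.49343872070312, 112.28730010986328), 84.41104888916016)
top tip [0.6262 0.0947] foot [0.6256 0.0937]
side tip [0.6237 0.0969] foot [0.6251 0.0959]
```

```bash
cat >> h.py <<'E'
from scipy.spatial.transform import Rotation as Ro
def st():
    s=status.get_state(); return s,np.array(s['tcp_pos']),Ro.from_euler('xyz',s['eef_rot'],degrees=True)
def row(pos,R):
    s,p,R0=st(); t=R0.inv().apply(np.array(pos)-p)/.2; w=np.degrees((R0.inv()*R).as_rotvec())/90
    return np.round(np.r_[t,w],4).tolist()
def down(yaw): return Ro.from_euler('xyz',[180,0,yaw],degrees=True)
E
python3 - <<'E'
from h import *
print(row([.34,.44,.26],down(-65)));print(row([.39,.38,.26],down(-100)))
E
```

```text
[0.688, 0.6792, -0.1703, 0.0009, -0.0005, 0.4625]
[1.0365, 0.8554, -0.17, 0.0008, -0.0007, 0.8514]
```

Request:
apply_moves(
  moves=[
    [0.97, 0.88, -0.17, 0, 0, 0.85],
    [0.97, 0.88, -0.17, 0, 0, 0.85],
    [0.97, 0.88, -0.17, 0, 0, 0.85],
    [0.97, 0.88, -0.17, 0, 0, 0.85],
    [0.97, 0.88, -0.17, 0, 0, 0.85],
    [0.97, 0.88, -0.17, 0, 0, 0.85],
    [0.97, 0.88, -0.17, 0, 0, 0.85],
  ],
  hand=-1,
)

```text
time_s: 0.98
tcp_pos: [0.3759, 0.3802, 0.2599]
eef_rot: [180.0, -0.1, -99.0]
contact_force: [-0.5, -0.9, -0.6]
gripper_width: 0.0872
```

```bash
python3 - <<'E'
from h import *
s,p,R=st(); print(s['time_s'],p,s['eef_rot'],s['joints'].round(2))
print(row([.46,.15,.26],down(-150)));print(row([.48,.18,.26],down(174.9)))
E
```

```text
0.975 [0.37591509 0.38015118 0.25991058] [ 1.79974046e+02 -8.97484695e-02 -9.89695721e+01] [ 66.34   6.12 -13.93  -0.   -70.03 -75.31]
[1.0711, -0.5947, 0.001, -0.0002, -0.0011, 0.567]
[0.9074, -0.6701, 0.0007, -0.0005, -0.001, 0.957]
```

Request:
apply_moves(
  moves=[
    [0.9, -0.65, 0, 0, 0, 0.95],
    [0.9, -0.65, 0, 0, 0, 0.95],
    [0.9, -0.65, 0, 0, 0, 0.95],
    [0.9, -0.65, 0, 0, 0, 0.95],
    [0.9, -0.65, 0, 0, 0, 0.95],
    [0.9, -0.65, 0, 0, 0, 0.95],
    [0.9, -0.65, 0, 0, 0, 0.95],
    [0.9, -0.65, 0, 0, 0, 0.95],
  ],
)

```text
time_s: 1.98
tcp_pos: [0.476, 0.1818, 0.2598]
eef_rot: [-179.9, -0.1, 175.2]
contact_force: [0.8, 0.6, 1.1]
gripper_width: 0.0876
```

```bash
python3 - <<'E'
from h import *
shot('side','side1');shot('top','top1')
s,p,R=st(); print(s['time_s'],p,s['eef_rot'],s['joints'].round(2))
print(row([.53,-.02,.26],down(174.9)))
E
```

```text
2.075 [0.47603491 0.18195262 0.25983804] [-1.79896188e+02 -6.48947610e-02  1.75390700e+02] [ 4.3040e+01  3.6500e+00 -1.6730e+01  2.0000e-02 -6.9750e+01 -1.3766e+02]
[-0.3501, -0.9848, 0.0006, -0.0012, -0.0007, 0.0055]
```

View pics/side1.png

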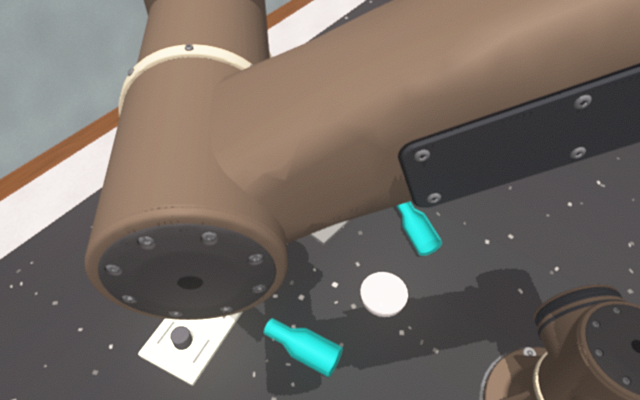

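View pics/top1.png

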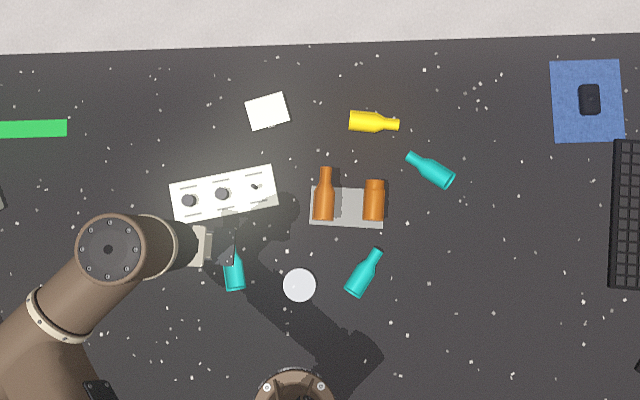

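The wrist has a 0.19 m side offset, visible at top (108,250) to (170,245). That means the tool has to end up pointing to the arm's left, with a 30° nose-down tilt for clearance. The grasp therefore needs tool x along the bottle, at yaw −5°.

```bash
cat >> h.py <<'E'
YA=-5.1; a=np.array([np.cos(np.radians(YA)),np.sin(np.radians(YA)),0])
def frame(bz,zt_perp,tilt):
    # bottle axis bz ; zt = cos*zt_perp + sin*bz ; x in plane, x.bz>0
    t=np.radians(tilt); z=np.cos(t)*zt_perp+np.sin(t)*bz; x=np.cos(t)*bz-np.sin(t)*zt_perp
    return Ro.from_matrix(np.stack([x,np.cross(z,x),z],1))
D=np.array([0,0,-1.])
RG=frame(a,D,30); G=np.array([.5574,-.0951,.111])
E
python3 - <<'E'
from h import *
print(RG.as_euler('xyz',degrees=True)); z=RG.as_matrix()[:,2]
print(row([.46,.05,.27],down(-95)), row([.45,0,.28],down(-95)))
E
```

```text
[180.  -30.   -5.1]
[0.027, -0.6642, -0.0496, -0.0003, -0.0015, -0.9957] [0.0568, -0.9175, -0.0991, -0.0003, -0.0015, -0.9957]
```

Request:
apply_moves(
  moves=[
    [0.05, -0.9, -0.1, 0, 0, -1],
    [0.05, -0.9, -0.1, 0, 0, -1],
    [0.05, -0.9, -0.1, 0, 0, -1],
    [0.05, -0.9, -0.1, 0, 0, -1],
    [0.05, -0.9, -0.1, 0, 0, -1],
    [0.05, -0.9, -0.1, 0, 0, -1],
    [0.05, -0.9, -0.1, 0, 0, -1],
    [0.05, -0.9, -0.1, 0, 0, -1],
    [0.05, -0.9, -0.1, 0, 0, -1],
  ],
)

```text
time_s: 3.2
tcp_pos: [0.4514, 0.0034, 0.28]
eef_rot: [179.9, -0.1, -94.0]
contact_force: [-0.3, 0.3, 0.3]
gripper_width: 0.0881
```

```bash
python3 - <<'E'
from h import *
s,p,R=st(); print(s['time_s'],p,s['eef_rot'],s['joints'].round(2))
z=RG.as_matrix()[:,2]; print(G-.12*z)
# rotate in two steps: yaw to -5 and tilt
print(row(G-.12*z,RG))
E
```

```text
3.2 [0.45144427 0.00335262 0.2800418 ] [ 1.79917066e+02 -1.05304292e-01 -9.40498347e+01] [ 2.561e+01 -3.060e+00 -2.085e+01  5.000e-02 -7.234e+01 -2.968e+01]
[ 0.49763754 -0.08976634  0.21492305]
[0.4475, -0.2637, 0.326, 0.2598, 0.2628, -0.9633]
```

Request:
apply_moves(
  moves=[
    [0.45, -0.26, 0.33, 0.26, 0.26, -0.96],
    [0.45, -0.26, 0.33, 0.26, 0.26, -0.96],
    [0.45, -0.26, 0.33, 0.26, 0.26, -0.96],
    [0.45, -0.26, 0.33, 0.26, 0.26, -0.96],
    [0.45, -0.26, 0.33, 0.26, 0.26, -0.96],
    [0.45, -0.26, 0.33, 0.26, 0.26, -0.96],
    [0.45, -0.26, 0.33, 0.26, 0.26, -0.96],
    [0.45, -0.26, 0.33, 0.26, 0.26, -0.96],
    [0.45, -0.26, 0.33, 0.26, 0.26, -0.96],
    [0.45, -0.26, 0.33, 0.26, 0.26, -0.96],
  ],
)

```text
time_s: 4.45
tcp_pos: [0.496, -0.0909, 0.2139]
eef_rot: [-179.8, -29.9, -5.4]
contact_force: [-0.0, 0.1, -0.3]
gripper_width: 0.0877
```

```bash
python3 - <<'E'
from h import *
s,p,R=st(); print(s['time_s'],p,s['eef_rot'],s['joints'].round(2))
z=RG.as_matrix()[:,2]
print(row(G+.0188*z,RG))
p,d=shot('top','top2')
cv2.imwrite('pics/c2.png',cv2.resize(p[140:260,250:410],None,fx=4.5,fy=4.5))
E
```

```text
4.45 [ 0.49596481 -0.09090542  0.21386379] [-179.82583556  -29.85205692   -5.35685841] [ 17.74 -13.02 -55.82  30.68 -22.16  40.92]
[0.0112, -0.0059, 0.6933, -0.0005, 0.0016, -0.0025]
```

View pics/c2.png

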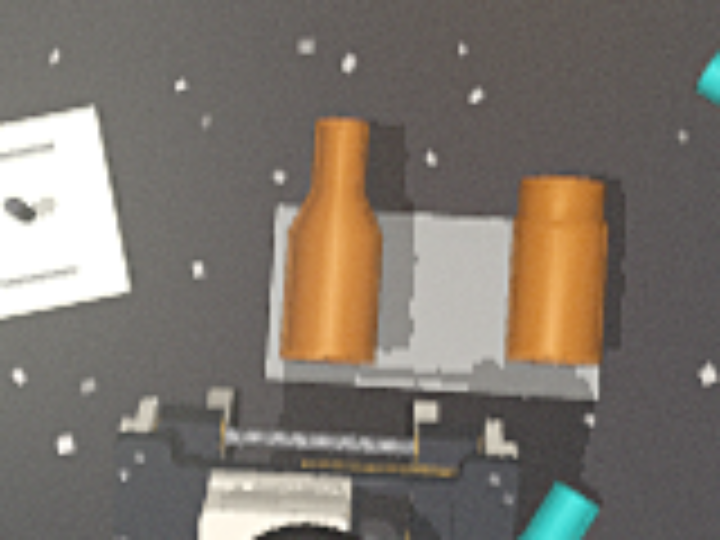

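The fingers, at crop (222,410) and (428,410), straddle the bottle's axis, and the jar at (555,270) is clear of them. Moving down along the tool axis now.

Request:
apply_moves(
  moves=[
    [0.01, -0.005, 0.25, 0, 0, 0],
    [0.01, -0.005, 0.45, 0, 0, 0],
    [0.01, -0.005, 0.6, 0, 0, 0],
    [0.011, -0.006, 0.69, 0, 0, 0],
    [0.011, -0.006, 0.69, 0, 0, 0],
    [0.011, -0.006, 0.69, 0, 0, 0],
  ],
)

```text
time_s: 5.25
tcp_pos: [0.5699, -0.1046, 0.1262]
eef_rot: [-178.3, -26.9, -5.5]
contact_force: [-0.2, 0.6, -0.0]
gripper_width: 0.0877
```

```bash
python3 - <<'E'
from h import *
s,p,R=st(); print(s['time_s'],p,s['eef_rot'],s['joints'].round(2),s['contact_force'])
z=RG.as_matrix()[:,2]
print(row(G+.0188*z,RG))
E
```

```text
5.25 [ 0.56987307 -0.10455328  0.12617604] [-178.27072045  -26.91347617   -5.46983477] [  1.74   3.8  -58.18  54.41  -1.89  29.18] [-0.20847297  0.64993605 -0.04102299]
[-0.0887, -0.0374, 0.1326, -0.0173, 0.0342, -0.0041]
```

The 30° forward tilt ran into the joint-3 limit, and joint 5 is near 0, with nothing touched. I'll fit a kinematic model from the recorded states to pick a reachable tilt.

```bash
cat > kin.py <<'E'
from h import *
from scipy.optimize import least_squares
S=[([83.1413,20.588,.6386,-.017,-70.137,-16.507],[.26756,.61922,.22571],[179.9126,-.0094,-23.372]),
([66.34,6.12,-13.93,0,-70.03,-75.31],[.37591509,.38015118,.25991058],[179.974,-.0897,-98.9696]),
([43.04,3.65,-16.73,.02,-69.75,-137.66],[.47603491,.18195262,.25983804],[-179.896,-.0649,175.39]),
([25.61,-3.06,-20.85,.05,-72.34,-29.68],[.45144,.00335,.28004],[179.917,-.105,-94.05]),
([17.74,-13.02,-55.82,30.68,-22.16,40.92],[.49596481,-.09090542,.21386379],[-179.8258,-29.852,-5.3569]),
([1.74,3.8,-58.18,54.41,-1.89,29.18],[.56987,-.10455,.12618],[-178.2707,-26.9135,-5.4698])]
def fk(q,P,s4):
    a1,h,A,c,B,o,L=P; q=np.asarray(q)
    J=Ro.from_euler('z',q[0],degrees=True); ph=q[1]-q[2]
    F=J*Ro.from_euler('y',ph,degrees=True)
    w=J.apply([a1+A*np.sin(np.radians(q[1])),0,h+A*np.cos(np.radians(q[1]))])+F.apply([B,0,c])
    M=F*Ro.from_euler('x',s4*q[3],degrees=True)*Ro.from_euler('y',-q[4],degrees=True)
    t=w+M.apply([L,-o,0])
    # tool z=M x ; with j1+j6-90=yaw: tool x at j6=90 -> az of j1 (M's +z dir flipped down->forward)
    C=Ro.from_matrix(np.array([[0,0,1],[0,-1,0],[1,0,0.]]))
    return t,M*C*Ro.from_euler('z',90-q[5],degrees=True)
E
python3 - <<'E'
from kin import *
for s4 in(1,-1):
    f=lambda P:np.concatenate([fk(q,P,s4)[0]-t for q,t,e in S]+[.01*(np.array(P)-[0,.3,.4,0,.45,.19,.35])*0.01])
    o=least_squares(f,[0,.3,.4,0,.45,.19,.35]); print(s4,o.x.round(4),np.abs(o.fun[:18]).max())
    for q,t,e in S: print(np.degrees((fk(q,o.x,s4)[1].inv()*Ro.from_euler('xyz',e,degrees=True)).magnitude()).round(2),end=' ')
    print()
E
```

```text
1 [ 0.55   -0.6493  0.4411  0.3362 -0.2171  0.2014 -0.0887] 0.048183537011780464
0.03 0.01 0.05 0.1 61.37 108.82 
-1 [ 0.      0.1989  0.6015 -0.      0.4636  0.1918  0.378 ] 8.177097455180915e-05
0.0 0.01 0.01 0.01 0.01 0.01
```

```bash
cat >> kin.py <<'E'
P0=[0,.1989,.6015,0,.4636,.1918,.378]
lo=np.array([-176.03,-82.01,-58.28,-173.87,-174.79,-173.66]);hi=np.array([176.03,121.73,71.71,95.51,-.11,173.66])
def ik(pos,R,q0):
    def f(q):
        t,Rq=fk(q,P0,-1); return np.r_[(t-pos)*20,(Rq.inv()*R).as_rotvec()*4]
    o=least_squares(f,np.clip(q0,lo+.1,hi-.1),bounds=(lo,hi)); return o.x,np.abs(o.fun).max()
def margin(q): return np.min(np.minimum(q-lo,hi-q))
def knuckle(q):
    q=np.asarray(q);J=Ro.from_euler('z',q[0],degrees=True);F=J*Ro.from_euler('y',q[1]-q[2],degrees=True)
    w=J.apply([.6015*np.sin(np.radians(q[1])),0,.1989+.6015*np.cos(np.radians(q[1]))])+F.apply([.4636,0,0])
    M=F*Ro.from_euler('x',-q[3],degrees=True); return w,w+M.apply([0,-.1918,0])
PEG=np.array([.6255,.0955,.014])
def endframe(th,tilt): return frame(D,np.array([np.cos(np.radians(th)),np.sin(np.radians(th)),0]),tilt)
E
python3 - <<'E'
from kin import *
rng=np.random.default_rng(0)
def best(pos,R):
    b=None
    for g in ([10,10,-20,0,-60,75],[0,20,-40,-80,-90,0],[0,20,-40,80,-90,0],[-20,30,-30,-90,-90,60],[-20,30,-30,60,-90,-60]):
        q,e=ik(pos,R,g)
        if e<1e-3 and (b is None or margin(q)>margin(b)): b=q
    return b
for tilt in (-30,-20,-10,0,10,15,20,30):
    R=frame(a,D,tilt); q=best(G+.0188*R.as_matrix()[:,2],R)
    print('GRASP tilt',tilt,None if q is None else (q.round(0),margin(q).round(1)))
    for th in range(-90,151,20):
        R=endframe(th,tilt); z=R.as_matrix()[:,2]; 
        o=[]
        for hgt in(.124,.21):
            q=best(np.r_[PEG[:2],hgt]+.0188*z,R); o.append(None if q is None else (q.round(0).astype(int).tolist(),margin(q).round(1),[k.round(2).tolist() for k in knuckle(q)]))
        if o[0]: print('  th',th,o[0],'| hi', o[1] and o[1][:2])
E
```

```text
GRASP tilt -30 (array([  6.,  35.,   1.,  -6., -86.,  81.]), np.float64(59.7))
  th -90 ([43, 70, -16, 49, -122, 93], np.float64(41.8), [[0.43, 0.4, -0.06], [0.63, 0.41, -0.06]]) | hi ([42, 63, -21, 51, -124, 96], np.float64(37.7))
  th -70 ([45, 67, -32, 60, -115, 80], np.float64(26.0), [[0.34, 0.34, -0.03], [0.52, 0.39, -0.06]]) | hi ([45, 59, -36, 63, -118, 84], np.float64(21.9))
  th -50 ([44, 66, -47, 74, -116, 64], np.float64(11.3), [[0.27, 0.25, 0.02], [0.43, 0.33, -0.06]]) | hi ([42, 57, -51, 78, -118, 70], np.float64(7.2))
  th 10 ([-19, 79, -35, -139, -140, 108], np.float64(23.1), [[0.38, -0.13, -0.11], [0.32, 0.04, -0.06]]) | hi ([-20, 68, -42, -141, -137, 104], np.float64(16.3))
  th 30 ([-25, 72, -25, -121, -124, 98], np.float64(32.9), [[0.46, -0.22, -0.08], [0.36, -0.06, -0.06]]) | hi ([-26, 61, -31, -123, -121, 93], np.float64(27.2))
  th 50 ([-26, 67, -14, -108, -118, 81], np.float64(44.3), [[0.56, -0.28, -0.03], [0.43, -0.14, -0.06]]) | hi ([-27, 57, -19, -110, -116, 75], np.float64(39.6))
  th 70 ([-24, 66, -1, -99, -119, 64], np.float64(55.9), [[0.67, -0.3, 0.02], 
[... 12258 characters left out ...]
8), [[0.64, -0.15, 0.45], [0.52, -0.2, 0.3]]) | hi ([-13, 21, -6, -66, -71, 21], np.float64(52.1))
  th 90 ([-10, 35, 3, -59, -82, 33], np.float64(61.7), [[0.73, -0.13, 0.44], [0.63, -0.22, 0.3]]) | hi ([-10, 29, 6, -59, -87, 25], np.float64(64.1))
  th 110 ([-6, 42, 15, -52, -97, 36], np.float64(56.5), [[0.81, -0.09, 0.44], [0.73, -0.2, 0.3]]) | hi ([-6, 37, 18, -53, -102, 30], np.float64(53.8))
  th 130 ([0, 48, 26, -44, -109, 42], np.float64(45.7), [[0.88, -0.01, 0.43], [0.83, -0.14, 0.3]]) | hi ([-1, 43, 29, -46, -115, 36], np.float64(42.6))
  th 150 ([6, 53, 34, -36, -120, 50], np.float64(37.4), [[0.91, 0.1, 0.41], [0.89, -0.06, 0.3]]) | hi ([6, 49, 38, -39, -127, 44], np.float64(33.9))
```

The model fits to 0.1 mm. I'll use tilt 15° and end heading θ=50°, which keeps good joint margins and passes clear of the jar. First I'll back off a little and re-tilt.

```bash
cat >> kin.py <<'E'
TI=15; RG=frame(a,D,TI); ZG=RG.as_matrix()[:,2]
E
python3 - <<'E'
from kin import *
s,p,R=st(); q=s['joints']
T=G-.05*ZG
for f in np.linspace(0,1,8):
    Rf=R*Ro.from_rotvec((R.inv()*RG).as_rotvec()*f); q,e=ik(p+(T-p)*f,Rf,q); print(q.round(1),round(e,4))
print(row(T,RG))
E
```

```text
[  1.5   3.8 -58.3  54.9  -1.8  28.8] 0.0
[ 10.9   3.8 -50.4  26.2 -12.4  49.6] 0.0
[ 12.3   3.6 -46.9  19.4 -17.6  55.3] 0.0
[ 12.9   3.5 -44.1  15.5 -22.   58.6] 0.0
[ 13.3   3.5 -41.8  12.9 -25.9  60.9] 0.0
[ 13.6   3.5 -39.7  10.9 -29.6  62.7] 0.0
[ 13.7   3.6 -37.7   9.4 -33.1  64. ] 0.0
[ 13.9   3.7 -35.9   8.1 -36.4  65.1] 0.0
[-0.0421, -0.0469, -0.2058, -0.0177, -0.1324, -0.0018]
```

Request:
apply_moves(
  moves=[
    [-0.015, -0.02, -0.07, -0.006, -0.05, 0],
    [-0.03, -0.035, -0.14, -0.012, -0.09, 0],
    [-0.042, -0.047, -0.206, -0.018, -0.132, 0],
    [-0.042, -0.047, -0.206, -0.018, -0.132, 0],
    [-0.042, -0.047, -0.206, -0.018, -0.132, 0],
  ],
)

```text
time_s: 5.88
tcp_pos: [0.545, -0.0936, 0.1599]
eef_rot: [-180.0, -15.2, -5.2]
contact_force: [-1.4, -0.3, -0.1]
gripper_width: 0.0876
```

```bash
python3 - <<'E'
from kin import *
s,p,R=st(); print(s['time_s'],p,s['eef_rot'],s['joints'].round(2),s['contact_force'])
print(row(G+.0188*ZG,RG))
E
```

```text
5.875 [ 0.54504577 -0.09362822  0.15992981] [-179.98132235  -15.20736209   -5.20792631] [ 13.94   3.63 -36.03   8.34 -36.22  64.73] [-1.38992722 -0.31710749 -0.08207479]
[-0.0045, 0.0018, 0.3464, 0.0001, -0.0023, -0.0012]
```

Request:
apply_moves(
  moves=[
    [-0.004, 0.002, 0.15, 0, -0.002, 0],
    [-0.004, 0.002, 0.26, 0, -0.002, 0],
    [-0.004, 0.002, 0.346, 0, -0.002, 0],
    [-0.004, 0.002, 0.346, 0, -0.002, 0],
    [-0.004, 0.002, 0.346, 0, -0.002, 0],
  ],
)

```text
time_s: 6.5
tcp_pos: [0.5619, -0.0961, 0.0932]
eef_rot: [180.0, -15.0, -5.2]
contact_force: [-0.1, 0.4, 0.4]
gripper_width: 0.0874
```

```bash
python3 - <<'E'
from kin import *
s,p,R=st(); print(s['time_s'],p,s['eef_rot'],s['joints'].round(2),s['contact_force'])
print(row(G+.0188*ZG,RG))
p,d=shot('top','top3');p2,d=shot('side','side3')
cv2.imwrite('pics/c3.png',np.hstack([cv2.resize(p[150:250,280:400],(396,330)),cv2.resize(p2[110:270,250:442],(396,330))]))
E
```

```text
6.5 [ 0.56190737 -0.09606847  0.09315557] [179.98543174 -15.04033856  -5.19824489] [ 12.9   10.34 -39.65  10.6  -26.08  62.94] [-0.10751406  0.38677426  0.43800724]
[0.001, -0.0028, 0.0019, 0.0004, -0.0004, -0.0011]
```

View pics/c3.png

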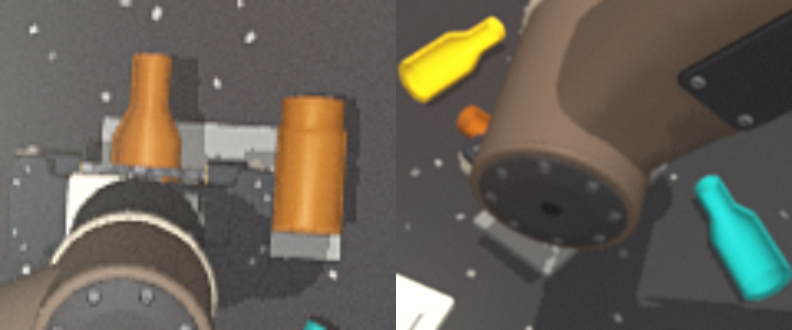

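In the top crop the gripper body (15–280, 150–280) is around the bottle body and ends beside the jar (310,165). There's no contact force, so I'll close.

Request:
apply_moves(
  moves=[
    [0, 0, 0, 0, 0, 0],
    [0, 0, 0, 0, 0, 0],
    [0, 0, 0, 0, 0, 0],
    [0, 0, 0, 0, 0, 0],
    [0, 0, 0, 0, 0, 0],
    [0, 0, 0, 0, 0, 0],
  ],
  hand=1,
  grip_force=25,
)

```text
time_s: 7.35
tcp_pos: [0.5624, -0.0961, 0.0939]
eef_rot: [-180.0, -15.1, -5.2]
contact_force: [-0.9, -5.6, 3.2]
gripper_width: 0.0564
```

```bash
python3 - <<'E'
from kin import *
s,p,R=st(); q=s['joints'];print(s['time_s'],p,s['joints'].round(2),s['contact_force'],s['gripper_width'])
print('lift',row(p+[0,0,.15],R))
# path: lift .15, then interpolate to above peg, grasp z .215
RE=endframe(50,TI); ZE=RE.as_matrix()[:,2]
p1=p+[0,0,.15]; q,e=ik(p1,R,q); print(q.round(1),e)
T=np.r_[PEG[:2],.224]+.0188*ZE; w=(R.inv()*RE).as_rotvec(); print('T',T,'rotvec deg',np.degrees(w).round(1))
M=np.array([.45,-.02,.35])
for f in np.linspace(0,1,13):
    pp=p1+(T-p1)*f; q,e=ik(pp,R*Ro.from_rotvec(w*f),q); z=(R*Ro.from_rotvec(w*f)).as_matrix()
    bz=z[:,0]*np.cos(np.radians(TI))+z[:,2]*np.sin(np.radians(TI)); gp=pp-.0188*z[:,2]
    print(q.round(0),round(e,4),'mouth',(gp+.11*bz).round(3),'kn',[k.round(2).tolist() for k in knuckle(q)])
E
```

```text
7.35 [ 0.56239066 -0.09613319  0.09389133] [ 12.89  10.29 -39.59  10.6  -26.11  62.95] [-0.93966478 -5.58185619  3.23262737] 0.056435466442100415
lift [0.1954, -0.0, -0.7241, 0.0, 0.0, 0.0]
[ 13.2   0.9 -26.    6.3 -48.9  68.1] 7.327471962526033e-14
T [0.63717264 0.10941091 0.2191342 ] rotvec deg [ 66.4 -49.2 115.2]
[ 13.   1. -26.   6. -49.  68.] 0.0 mouth [ 0.667 -0.106  0.262] kn [[0.41, 0.1, 0.59], [0.46, -0.09, 0.61]]
[ 10.   4. -19.  -3. -55.  68.] 0.0 mouth [ 0.672 -0.105  0.252] kn [[0.46, 0.08, 0.62], [0.49, -0.11, 0.61]]
[  6.   7. -13. -12. -60.  66.] 0.0 mouth [ 0.674 -0.102  0.239] kn [[0.51, 0.05, 0.64], [0.51, -0.14, 0.6]]
[  2.   9.  -8. -20. -65.  64.] 0.0 mouth [ 0.673 -0.097  0.224] kn [[0.54, 0.02, 0.65], [0.53, -0.16, 0.59]]
[ -2.  11.  -5. -27. -68.  60.] 0.0 mouth [ 0.67  -0.089  0.209] kn [[0.56, -0.02, 0.66], [0.53, -0.19, 0.57]]
[ -6.  13.  -3. -35. -70.  56.] 0.0 mouth [ 0.666 -0.078  0.193] kn [[0.58, -0.06, 0.65], [0.53, -0.21, 0.55]]
[ -9.  15.  -3. -42. -72.  52.] 0.0 mouth [ 0.66  -0.063  0.177] kn [[0.59, -0.09, 0.64], [0.53, -0.23, 0.52]]
[-12.  16.  -3. -50. -72.  49.] 0.0 mouth [ 0.653 -0.044  0.162] kn [[0.59, -0.13, 0.63], [0.52, -0.24, 0.49]]
[-15.  17.  -5. -57. -72.  45.] 0.0 mouth [ 0.646 -0.022  0.148] kn [[0.59, -0.16, 0.6], [0.5, -0.24, 0.45]]
[-17.  18.  -8. -65. -71.  42.] 0.0 mouth [0.639 0.003 0.136] kn [[0.57, -0.18, 0.57], [0.48, -0.24, 0.42]]
[-20.  19. -11. -72. -70.  40.] 0.0 mouth [0.633 0.032 0.126] kn [[0.56, -0.2, 0.54], [0.45, -0.22, 0.38]]
[-21.  19. -15. -81. -69.  39.] 0.0 mouth [0.628 0.063 0.119] kn [[0.54, -0.21, 0.5], [0.43, -0.2, 0.35]]
[-23.  20. -20. -89. -67.  38.] 0.0 mouth [0.626 0.095 0.114] kn [[0.52, -0.22, 0.46], [0.4, -0.17, 0.32]]
```

Gripped at 56.4 mm wide. Lifting.

Request:
apply_moves(
  moves=[
    [0.02, 0, -0.07, 0, 0, 0],
    [0.06, 0, -0.22, 0, 0, 0],
    [0.11, 0, -0.4, 0, 0, 0],
    [0.16, 0, -0.58, 0, 0, 0],
    [0.195, 0, -0.724, 0, 0, 0],
    [0.195, 0, -0.724, 0, 0, 0],
    [0.195, 0, -0.724, 0, 0, 0],
  ],
)

```text
time_s: 8.22
tcp_pos: [0.5615, -0.0959, 0.2425]
eef_rot: [-180.0, -15.0, -5.2]
contact_force: [-1.2, 0.4, -2.8]
gripper_width: 0.0562
```

```bash
python3 - <<'E'
from kin import *
s,p,R=st(); print(s['time_s'],p,s['eef_rot'],s['joints'].round(2),s['contact_force'],s['gripper_width'])
RE=endframe(50,TI); ZE=RE.as_matrix()[:,2]
T=np.r_[PEG[:2],.224]+.0188*ZE; w=(R.inv()*RE).as_rotvec(); u=R.inv().apply(T-p)
for f in (.6,.8): print(f,np.r_[u*f/.2,np.degrees(w*f)/90].round(4).tolist())
pp,d=shot('top','top4'); cv2.imwrite('pics/c4.png',cv2.resize(pp[130:250,270:430],None,fx=4,fy=4))
E
```

```text
8.225 [ 0.56154845 -0.09588217  0.2425187 ] [-179.97960715  -15.00216282   -5.22678886] [ 13.19   0.93 -26.16   6.21 -48.8   68.07] [-1.17944863  0.43465051 -2.82997491] 0.05615443624350265
0.6 [0.1459, -0.6339, 0.1119, 0.443, -0.3277, 0.7675]
0.8 [0.1945, -0.8453, 0.1493, 0.5907, -0.4369, 1.0234]
```

View pics/c4.png

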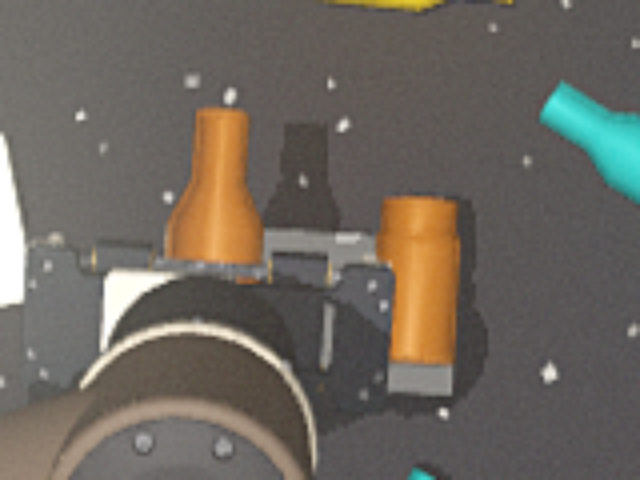

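The bottle (crop 215,190) is lifted and straight in the grip, and the jar (425,290) hasn't moved. Now turning it towards the peg.

Request:
apply_moves(
  moves=[
    [0.014, -0.063, 0.011, 0.044, -0.033, 0.077],
    [0.029, -0.127, 0.022, 0.089, -0.066, 0.154],
    [0.044, -0.19, 0.034, 0.133, -0.098, 0.23],
    [0.058, -0.254, 0.045, 0.177, -0.131, 0.307],
    [0.073, -0.317, 0.056, 0.222, -0.164, 0.384],
    [0.088, -0.38, 0.067, 0.266, -0.197, 0.461],
    [0.102, -0.444, 0.078, 0.31, -0.229, 0.537],
    [0.117, -0.507, 0.09, 0.354, -0.262, 0.614],
    [0.131, -0.57, 0.1, 0.4, -0.295, 0.69],
    [0.146, -0.634, 0.112, 0.443, -0.328, 0.767],
    [0.146, -0.634, 0.112, 0.443, -0.328, 0.767],
  ],
)

```text
time_s: 9.65
tcp_pos: [0.6057, 0.0264, 0.2251]
eef_rot: [-146.2, 36.7, -60.8]
contact_force: [-1.0, -0.3, -1.6]
gripper_width: 0.056
```

```bash
python3 - <<'E'
from kin import *
s,p,R=st(); print(s['time_s'],p,s['eef_rot'],s['joints'].round(2),s['contact_force'],s['gripper_width'])
RE=endframe(50,TI); ZE=RE.as_matrix()[:,2]
T=np.r_[PEG[:2],.224]+.0188*ZE
print(row(T,RE))
E
```

```text
9.65 [0.60574066 0.0264377  0.2251385 ] [-146.22038235   36.74382877  -60.78854003] [-12.79  16.41  -3.61 -51.1  -72.33  48.05] [-0.96637638 -0.31961038 -1.62583862] 0.055965229688283276
[-0.2107, -0.174, 0.3508, 0.297, -0.2195, 0.5083]
```

Request:
apply_moves(
  moves=[
    [-0.035, -0.029, 0.058, 0.05, -0.037, 0.085],
    [-0.07, -0.058, 0.117, 0.099, -0.073, 0.169],
    [-0.105, -0.087, 0.175, 0.149, -0.11, 0.254],
    [-0.14, -0.116, 0.234, 0.198, -0.146, 0.339],
    [-0.176, -0.145, 0.292, 0.248, -0.183, 0.424],
    [-0.211, -0.174, 0.351, 0.297, -0.22, 0.508],
    [-0.211, -0.174, 0.351, 0.297, -0.22, 0.508],
    [-0.211, -0.174, 0.351, 0.297, -0.22, 0.508],
    [-0.211, -0.174, 0.351, 0.297, -0.22, 0.508],
  ],
)

```text
time_s: 10.78
tcp_pos: [0.6375, 0.1093, 0.2195]
eef_rot: [-179.3, 75.0, -129.2]
contact_force: [0.1, -0.5, -2.4]
gripper_width: 0.0565
```

```bash
python3 - <<'E'
from kin import *
s,p,R=st(); print(s['time_s'],p,s['eef_rot'],s['joints'].round(2),s['contact_force'],s['gripper_width'])
RE=endframe(50,TI); ZE=RE.as_matrix()[:,2]
T=np.r_[PEG[:2],.224]+.0188*ZE
print(row(T,RE))
m=R.as_matrix(); bz=m[:,0]*np.cos(np.radians(TI))+m[:,2]*np.sin(np.radians(TI)); print('pred mouth',p-.0188*m[:,2]+.11*bz,bz)
p,d=shot('top','top5');p2,d=shot('side','side5')
cv2.imwrite('pics/c5.png',np.hstack([cv2.resize(p[130:250,200:344],(396,330)),cv2.resize(p2[130:290,170:362],(396,330))]))
E
```

```text
10.775 [0.6375311  0.10933135 0.21949816] [-179.25705177   74.997373   -129.15044627] [-22.62  20.23 -20.03 -89.26 -67.27  38.01] [ 0.12165679 -0.50322457 -2.36320604] 0.05646332662036817
[0.002, 0.0016, -0.0003, 0.0009, -0.0, 0.0024]
pred mouth [0.6261597  0.09516539 0.114365  ] [ 0.00256032 -0.00217069 -0.99999437]
```

View pics/c5.png

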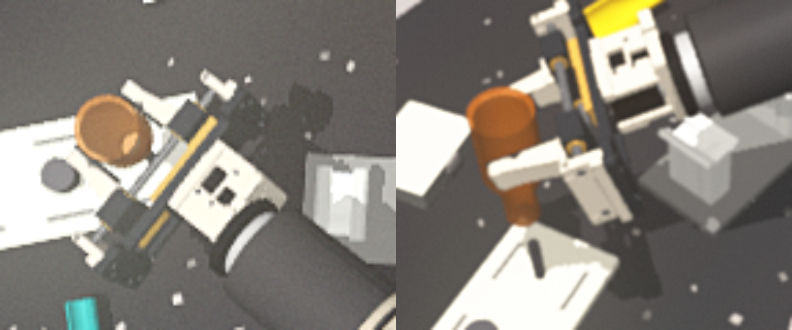

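The bottle is inverted. Its closed end is at top crop (113,132), its neck ends at side crop (521,222), and the peg is visible at side crop (537,258). I'll measure the bottle's axis before lowering it.

```bash
python3 - <<'E'
from kin import *
for n in('top','side'):
    z=np.load(f'pics/{n}5.npz'); p,d=z['p'],z['d']; X=pts(n,d); hsv=cv2.cvtColor(p,cv2.COLOR_BGR2HSV)
    m=((hsv[...,0]<20)&(hsv[...,1]>100)&(hsv[...,2]>50)&(d>0)); m&=(np.linalg.norm(X[...,:2]-PEG[:2],axis=-1)<.07)&(X[...,2]>.09)
    q=X[m]; print(n,m.sum(),'z pct',np.percentile(q[:,2],[0,2,50,98,100]).round(4))
    e=q[q[:,2]>.247]
    if len(e)>10:
        c,r_=cv2.minEnclosingCircle((e[:,:2]*1000).astype(np.float32)); print(' end disc circle',c,r_,'z',np.median(e[:,2]),'mean',e[:,:2].mean(0))
    for z0 in np.arange(.115,.25,.015):
        b=np.abs(q[:,2]-z0)<.0075
        if b.sum()>15:
            f=least_squares(lambda c:np.hypot(q[b,0]-c[0],q[b,1]-c[1])-(.016 if z0<.15 else .028),PEG[:2]+[.0,.0],loss='soft_l1',f_scale=.002)
            if z0<.15 or z0>.18: print(' z',z0.round(3),b.sum(),f.x.round(4),f.cost)
    v,u=np.nonzero(m)
    if n=='side':
        for vv in range(v.max()-10,v.max()+1,2): uu=u[v==vv]; print('  row',vv,uu.min(),uu.max())
E
```

```text
top 512 z pct [0.1863 0.2001 0.2558 0.2597 0.2612]
 end disc circle (627.9409790039062, 97.00321960449219) 27.99588394165039 z 0.2562992386605051 mean [0.62733306 0.09694012]
 z 0.205 18 [0.6277 0.0981] 5.291922100564514e-07
 z 0.22 21 [0.6278 0.098 ] 3.3631207153072395e-06
 z 0.235 17 [0.6279 0.0981] 1.4506250109060222e-06
 z 0.25 337 [0.618  0.0984] 0.005152211540993756
side 1399 z pct [0.1211 0.1273 0.2546 0.2698 0.278 ]
 end disc circle (614.1407470703125, 78.03958892822266) 50.914894104003906 z 0.2570396064501685 mean [0.62183285 0.09539136]
 z 0.13 85 [0.6272 0.0977] 2.2150343021953174e-05
 z 0.145 82 [0.6272 0.0976] 2.239096129311065e-05
 z 0.19 84 [0.6269 0.0975] 1.8160100708617612e-05
 z 0.205 18 [0.6209 0.0995] 2.2417428412844594e-05
 z 0.22 41 [0.627  0.0966] 0.0006945785360254017
 z 0.235 135 [0.627  0.0974] 6.771251126318444e-05
 z 0.25 578 [0.6277 0.0979] 0.006765540607596352
  row 228 222 238
  row 230 223 239
  row 232 223 239
  row 234 223 239
  row 236 224 238
  row 238 226 235
```

```bash
python3 - <<'E'
from kin import *
for n,t in(('top','top0'),('side','side0'),('side','side5')):
    z=np.load(f'pics/{t}.npz'); p,d=z['p'],z['d']; X=pts(n,d)
    m=(p.max(2)<125)&(d>0)&(np.linalg.norm(X[...,:2]-PEG[:2],axis=-1)<.03)&(X[...,2]>.025)&(X[...,2]<.078)
    q=X[m]
    for a0,b0 in((.025,.045),(.045,.065),(.065,.08)):
        b=(q[:,2]>a0)&(q[:,2]<b0)
        if b.sum()>4:
            f=least_squares(lambda c:np.hypot(q[b,0]-c[0],q[b,1]-c[1])-.006,PEG[:2],loss='soft_l1',f_scale=.002); print(t,a0,b.sum(),f.x.round(4),q[b].mean(0).round(4))
s,p,R=st()
print('5mm unit', R.inv().apply([-.0015,-.0015,0])/.2, 'down .06',R.inv().apply([0,0,-.06])/.2)
E
```

```text
top0 0.045 5 [0.6262 0.0963] [0.6242 0.0917 0.0535]
top0 0.065 6 [0.6251 0.0973] [0.6261 0.0931 0.0698]
side0 0.025 21 [0.6245 0.0949] [0.621  0.0991 0.0355]
side0 0.045 23 [0.626  0.0964] [0.6212 0.099  0.0539]
side0 0.065 18 [0.6197 0.094 ] [0.6223 0.0987 0.0701]
side5 0.025 22 [0.6251 0.0958] [0.6209 0.0992 0.0351]
side5 0.045 27 [0.6253 0.0957] [0.6213 0.0993 0.0549]
side5 0.065 27 [0.6261 0.0957] [0.6229 0.0978 0.071 ]
5mm unit [ 0.00272798  0.00094168 -0.01020644] down .06 [0.28980846 0.0007306  0.07752756]
```

The bottle axis is at (0.6273, 0.0977) and the peg at about (0.6256, 0.0957). I'll shift by −1.7/−1.9 mm, then lower.

```bash
python3 - <<'E'
from kin import *
s,p,R=st(); RE=endframe(50,TI); w=(np.degrees((R.inv()*RE).as_rotvec())/90).round(4); print('rot',w)
for dz in(0,.03,.06,.09,.095): print(dz,(R.inv().apply([-.0017,-.0019,-dz])/.2).round(4))
E
```

```text
rot [0.0006 0.0003 0.0018]
0 [ 0.0033  0.0004 -0.0123]
0.03 [0.1482 0.0008 0.0265]
0.06 [0.2931 0.0012 0.0652]
0.09 [0.438  0.0015 0.104 ]
0.095 [0.4622 0.0016 0.1104]
```

Request:
apply_moves(
  moves=[
    [0.003, 0, -0.012, 0.001, 0, 0.002],
    [0.003, 0, -0.012, 0.001, 0, 0.002],
    [0.051, 0.001, 0.001, 0.001, 0, 0.002],
    [0.1, 0.001, 0.014, 0.001, 0, 0.002],
    [0.148, 0.001, 0.027, 0.001, 0, 0.002],
    [0.148, 0.001, 0.027, 0.001, 0, 0.002],
    [0.148, 0.001, 0.027, 0.001, 0, 0.002],
  ],
)

```text
time_s: 11.75
tcp_pos: [0.6359, 0.1076, 0.1893]
eef_rot: [179.8, 75.0, -130.2]
contact_force: [0.8, -0.4, -0.8]
gripper_width: 0.056
```

```bash
python3 - <<'E'
from kin import *
s,p,R=st(); print(s['time_s'],p,s['eef_rot'],s['contact_force'],s['gripper_width'])
m=R.as_matrix(); bz=m[:,0]*np.cos(np.radians(TI))+m[:,2]*np.sin(np.radians(TI)); print('pred mouth',p-.0188*m[:,2]+.11*bz,bz)
p2,d=shot('side','side6'); X=pts('side',d)
hsv=cv2.cvtColor(p2,cv2.COLOR_BGR2HSV); m=((hsv[...,0]<20)&(hsv[...,1]>100)&(hsv[...,2]>50)&(d>0))&(np.linalg.norm(X[...,:2]-PEG[:2],axis=-1)<.07)&(X[...,2]>.07)
q=X[m]
for z0,rr in((.1,.016),(.115,.016),(.16,.028)):
    b=np.abs(q[:,2]-z0)<.0075; f=least_squares(lambda c:np.hypot(q[b,0]-c[0],q[b,1]-c[1])-rr,PEG[:2],loss='soft_l1',f_scale=.002); print(z0,b.sum(),f.x.round(4))
for dz in(.03,.06,.063): print(dz,(R.inv().apply([.0,.0,-dz])/.2).round(4))
cv2.imwrite('pics/c6.png',cv2.resize(p2[180:290,180:312],None,fx=4.5,fy=4.5))
E
```

```text
11.75 [0.63590354 0.10755583 0.18932682] [ 179.83325208   75.02172932 -130.20728279] [ 0.84396331 -0.35868295 -0.83993957] 0.0560354656121867
pred mouth [0.62418488 0.09373582 0.08418575] [-3.31118024e-04  7.75086218e-04 -9.99999645e-01]
0.1 65 [0.6253 0.0962]
0.115 73 [0.6251 0.0962]
0.16 73 [0.6252 0.0959]
0.03 [ 1.449e-01 -1.000e-04  3.880e-02]
0.06 [ 2.898e-01 -2.000e-04  7.750e-02]
0.063 [ 3.043e-01 -2.000e-04  8.140e-02]
```

View pics/c6.png

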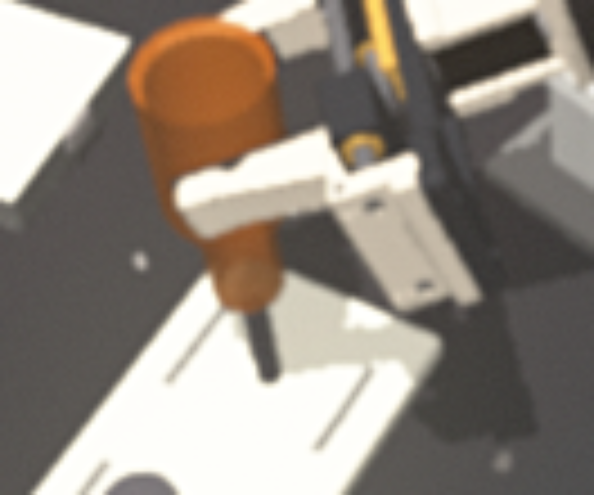

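The neck (crop 247,290) is centred over the peg (258,345), with the axes agreeing within about 0.5 mm. Lowering 60 mm along the peg.

Request:
apply_moves(
  moves=[
    [0.045, 0, 0.012, 0, 0, 0],
    [0.09, 0, 0.024, 0, 0, 0],
    [0.145, 0, 0.039, 0, 0, 0],
    [0.195, 0, 0.052, 0, 0, 0],
    [0.245, 0, 0.065, 0, 0, 0],
    [0.275, 0, 0.074, 0, 0, 0],
    [0.29, 0, 0.078, 0, 0, 0],
    [0.29, 0, 0.078, 0, 0, 0],
    [0.29, 0, 0.078, 0, 0, 0],
  ],
)

```text
time_s: 12.92
tcp_pos: [0.6361, 0.1076, 0.13]
eef_rot: [-179.9, 75.0, -129.9]
contact_force: [0.1, -0.0, -1.6]
gripper_width: 0.0559
```

```bash
python3 - <<'E'
from kin import *
s,p,R=st(); print(s['time_s'],p,s['eef_rot'],s['contact_force'],s['gripper_width'])
m=R.as_matrix(); bz=m[:,0]*np.cos(np.radians(TI))+m[:,2]*np.sin(np.radians(TI)); print('pred mouth',p-.0188*m[:,2]+.11*bz)
p2,d=shot('side','side7');p3,d3=shot('top','top7')
X=pts('top',d3);e=X[(np.linalg.norm(X[...,:2]-PEG[:2],axis=-1)<.02)]; print('end z',np.median(e[:,2]))
print([(R.inv().apply([.0,.0,-dz])/.2).round(4) for dz in (.005,.01)])
cv2.imwrite('pics/c7.png',cv2.resize(p2[180:290,180:312],None,fx=4.5,fy=4.5))
E
```

```text
12.925 [0.63612707 0.10763013 0.12997552] [-179.88189049   75.04502685 -129.92625977] [ 0.13441367 -0.03565914 -1.62612174] 0.05594554337457031
pred mouth [0.62454065 0.09375476 0.02482709]
end z 0.16635634277173605
[array([0.0242, 0.    , 0.0065]), array([0.0483, 0.    , 0.0129])]
```

View pics/c7.png

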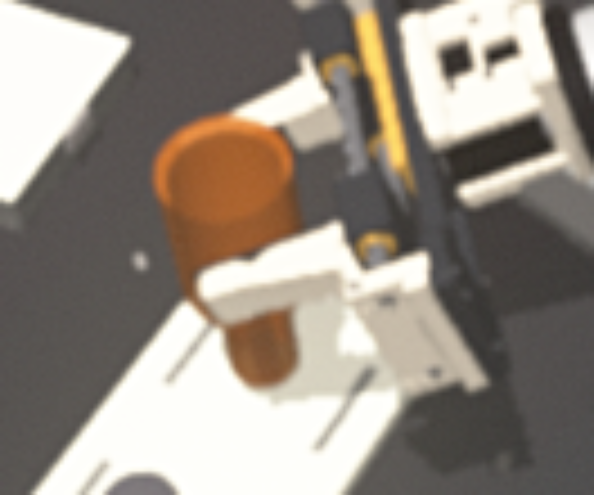

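The neck is over the peg and the mouth is about 12 mm above the board, with no side force. Lowering slowly from here.

Request:
apply_moves(
  moves=[
    [0.015, 0, 0.004, 0, 0, 0],
    [0.03, 0, 0.008, 0, 0, 0],
    [0.04, 0, 0.011, 0, 0, 0],
    [0.048, 0, 0.013, 0, 0, 0],
    [0.048, 0, 0.013, 0, 0, 0],
  ],
)

```text
time_s: 13.65
tcp_pos: [0.6361, 0.1076, 0.1199]
eef_rot: [-179.9, 75.0, -130.0]
contact_force: [-0.8, -0.1, -1.4]
gripper_width: 0.0559
```

Request:
apply_moves(
  moves=[
    [0.007, 0, 0.002, 0, 0, 0],
    [0.007, 0, 0.002, 0, 0, 0],
  ],
)

```text
time_s: 13.9
tcp_pos: [0.6361, 0.1077, 0.1183]
eef_rot: [-180.0, 75.0, -130.0]
contact_force: [-0.2, -0.3, -1.6]
gripper_width: 0.0563
```

Request:
apply_moves(
  moves=[
    [0.005, 0, 0.0013, 0, 0, 0],
    [0.005, 0, 0.0013, 0, 0, 0],
  ],
)

```text
time_s: 14.15
tcp_pos: [0.6361, 0.1077, 0.1172]
eef_rot: [-180.0, 75.0, -130.0]
contact_force: [0.1, 0.7, -1.8]
gripper_width: 0.056
```

Request:
apply_moves(
  moves=[
    [0.005, 0, 0.0013, 0, 0, 0],
    [0.005, 0, 0.0013, 0, 0, 0],
  ],
)

```text
time_s: 14.4
tcp_pos: [0.6362, 0.1077, 0.1164]
eef_rot: [-180.0, 75.1, -130.0]
contact_force: [-0.2, 0.3, 0.1]
gripper_width: 0.056
```

Request:
apply_moves(
  moves=[
    [0.004, 0, 0.001, 0, 0, 0],
    [0.004, 0, 0.001, 0, 0, 0],
  ],
)

```text
time_s: 14.65
tcp_pos: [0.6364, 0.1079, 0.1164]
eef_rot: [-179.9, 75.2, -129.9]
contact_force: [-1.3, 0.3, 5.1]
gripper_width: 0.0561
```

```bash
python3 - <<'E'
from kin import *
s,p,R=st(); print(s['time_s'],p,s['contact_force'],s['gripper_width'])
p2,d=shot('side','side8');p3,d3=shot('top','top8')
X=pts('top',d3);e=X[(np.linalg.norm(X[...,:2]-PEG[:2],axis=-1)<.02)]; print('end z',np.median(e[:,2]))
cv2.imwrite('pics/c8.png',cv2.resize(p2[180:290,180:312],None,fx=4.5,fy=4.5))
E
```

```text
14.65 [0.63635694 0.10791846 0.11638089] [-1.29911958  0.28752273  5.14842977] 0.05606631013828244
end z 0.15276765403216452
```

View pics/c8.png

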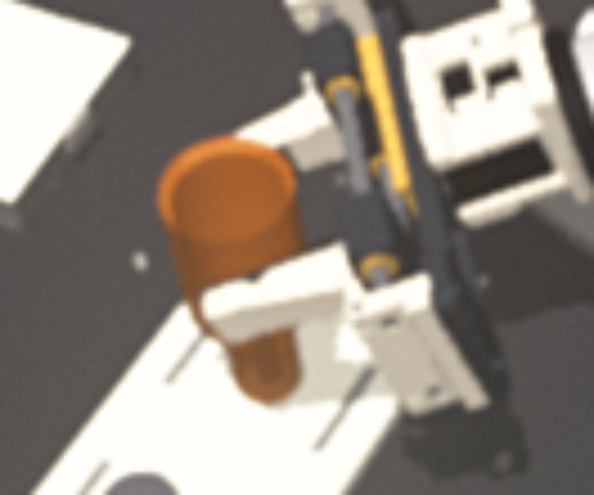

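It's seated: 5–7 N upward, closed end at 0.153 m against the expected 0.154 m. Releasing, then backing off along the tool axis.

Request:
apply_moves(
  moves=[
    [0, 0, 0, 0, 0, 0],
    [0, 0, 0, 0, 0, 0],
    [0, 0, 0, 0, 0, 0],
    [0, 0, 0, 0, 0, 0],
    [0, 0, 0, 0, 0, 0],
  ],
  hand=-1,
)

```text
time_s: 15.38
tcp_pos: [0.6363, 0.1079, 0.1163]
eef_rot: [-179.9, 75.1, -129.9]
contact_force: [-0.6, 0.3, 0.4]
gripper_width: 0.0873
```

Request:
apply_moves(
  moves=[
    [0, 0, -0.06, 0, 0, 0],
    [0, 0, -0.15, 0, 0, 0],
    [0, 0, -0.25, 0, 0, 0],
    [0, 0, -0.35, 0, 0, 0],
    [0, 0, -0.45, 0, 0, 0],
    [0, 0, -0.5, 0, 0, 0],
    [0, 0, -0.5, 0, 0, 0],
  ],
)

```text
time_s: 16.25
tcp_pos: [0.5742, 0.0331, 0.1422]
eef_rot: [-179.8, 75.1, -129.9]
contact_force: [-0.4, -0.8, -0.2]
gripper_width: 0.0875
```

```bash
python3 - <<'E'
from kin import *
s,p,R=st(); print(s['time_s'],p,s['joints'].round(1),s['contact_force'],s['gripper_width'])
p2,d=shot('side','side9');p3,d3=shot('top','top9')
X=pts('top',d3);e=X[(np.linalg.norm(X[...,:2]-PEG[:2],axis=-1)<.02)]; print('end z',np.median(e[:,2]))
X=pts('side',d);hsv=cv2.cvtColor(p2,cv2.COLOR_BGR2HSV); m=((hsv[...,0]<20)&(hsv[...,1]>100)&(hsv[...,2]>50)&(d>0))&(np.linalg.norm(X[...,:2]-PEG[:2],axis=-1)<.07)&(X[...,2]>.015)
q=X[m]
for z0,rr in((.03,.016),(.045,.016),(.1,.028),(.13,.028)):
    b=np.abs(q[:,2]-z0)<.0075; f=least_squares(lambda c:np.hypot(q[b,0]-c[0],q[b,1]-c[1])-rr,PEG[:2],loss='soft_l1',f_scale=.002); print(z0,b.sum(),f.x.round(4))
cv2.imwrite('pics/c9.png',np.hstack([cv2.resize(p3[130:250,200:400],(440,264)),cv2.resize(p2[180:290,180:312],(317,264))]))
E
```

```text
16.25 [0.57416971 0.03307035 0.14221185] [-34.1  29.1 -23.9 -85.7 -74.6  51.7] [-0.37894492 -0.77807049 -0.22807248] 0.08751545108151705
end z 0.15291127962253315
0.03 54 [0.6254 0.0966]
0.045 62 [0.6253 0.0963]
0.1 123 [0.6256 0.096 ]
0.13 141 [0.6257 0.0962]
```

View pics/c9.png

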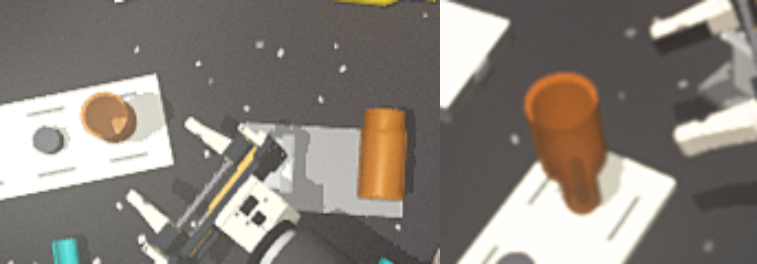

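The bottle (crops 108,117 and 565,140) stands upright on the peg and the jar (383,155) is in place. I'll raise the arm a little to be well clear and hand in.

Request:
apply_moves(
  moves=[
    [-0.1, 0, -0.05, 0, 0, 0],
    [-0.25, 0, -0.1, 0, 0, 0],
    [-0.4, 0, -0.1, 0, 0, 0],
    [-0.4, 0, -0.1, 0, 0, 0],
    [-0.4, 0, -0.1, 0, 0, 0],
    [-0.4, 0, -0.1, 0, 0, 0],
  ],
)

```text
time_s: 17.1
tcp_pos: [0.5748, 0.0351, 0.2233]
eef_rot: [179.6, 75.1, -130.4]
contact_force: [-0.1, 0.0, -0.6]
gripper_width: 0.0874
```

```bash
python3 - <<'E'
from kin import *
s,p,R=st(); print(s['time_s'],p,s['qd'].round(2),s['contact_force'])
p3,d3=shot('top','top10'); X=pts('top',d3)
hsv=cv2.cvtColor(p3,cv2.COLOR_BGR2HSV);m=((hsv[...,0]<20)&(hsv[...,1]>120)&(hsv[...,2]>70)).astype(np.uint8)
k,l,st_,c=cv2.connectedComponentsWithStats(m)
for i in range(1,k):
    if st_[i,4]>200: print(st_[i],c[i])
e=X[(np.linalg.norm(X[...,:2]-PEG[:2],axis=-1)<.02)]; print('end z',np.median(e[:,2]))
r.close_job()
E
```

```text
17.1 [0.57484831 0.0351368  0.22328757] [-0.21  0.25  0.03 -0.03 -0.02 -0.11] [-0.06602795  0.03564384 -0.5730607 ]
[363 179  22  42 841] [373.61831153 199.81688466]
end z 0.15297374241747907
the job is handed in; nothing more can be done
```

The amber narrow-necked bottle is standing upside down on the tall slim peg, released. I handed the job in at about 17 s of the 38 s allowed.

**What I did:** I gripped the bottle across its body about 30 mm from the closed end, lifted it and turned it mouth down. Before lowering, I shifted it about 2 mm to line up with the measured peg axis. I then lowered it in small steps until I felt about 5 N, opened the fingers and backed off.

**Last checks:**
- **Position and tilt:** After release, the bottle's axis was within about 1 mm of the peg's and essentially vertical.
- **Height:** The closed end was at z = 0.153 m, against 0.154 m when fully seated. That is within calibration error.
- **Jar:** It was at the same pixels in the top view as at the start, within about 0.2 px.
- **Robot:** The arm was standing still and clear of everything, with contact force of about 0.6 N or less.

**What went wrong:** My first approach, with the tool tilted 30°, ran into the joint-3 limit before touching anything. I fitted a model of the arm from its recorded poses and switched to a 15° tilt. The bottle did not show up in the final top-view colour mask; its seated state rests on the depth reading and on the side view taken just before the arm's last move.

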